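# Hook the tape measure on the stop bar, draw it out and lock it

### The job

Set up the tape measure for laying off 15 cm wire leads from the longer of the two stop bars: hook the end of the tape over the far edge of that bar near its middle, draw the case straight back, square to the bar, until about 15 cm of tape shows between the hook and the case, and stand the case upright on the bench. Then press the lock key on top of the case fully down and let go, leaving the tape hooked, drawn and locked.

Things in the scene. Friction and masses are not known exactly. Their poses are not given: they have to be found in the camera images.
- tape_case: the tape measure: loose upright grey plastic case, 76 long (x) x 34 wide (y) x 62 mm high, 0.45 kg; origin at the centre of its underside, z up, +x towards the face where the tape comes out. Grip across the 34 mm width from above, 35 to 45 mm up. The white tape, 16 mm wide, leaves the foot of the +x face, underside 15 mm up; 45 mm show at the start. Released with the tape drawn, it stays put.
- tape_hook (a point): the tape's end hook: a steel plate 18 wide, 2.5 mm thick, turned down from the tape (17 mm up) to 3 mm above the level of the case's underside. This point: on its inner face (looking back to the case), mid width, 8 mm above the underside's level; at the start 83 mm ahead (+x) of the case's origin; axes as the case's.
- tape_blade (a joint): how far the tape has been drawn out beyond its starting length, in m: 0 at the start, at most 0.135; tape showing between hook and case = 0.045 + this value. A spring of 1.2 to 1.5 N pulls it back in.
- tape_lock (a joint): the lock key, in m: 0 up (free), 0.004 fully down (locked). It moves straight down into the case against 2 to 3 N (a push of 6 to 12 N takes it home), stays where it is left, and clamps the tape.
- tape_lock_top (a point): centre of the top of the lock key, a black ribbed square 20 x 20 mm, standing 8 mm proud of the case's top (70 mm above the case's underside) and 8 mm from the case's middle towards its +x face; moves with the key.
- long_bar: the longer stop bar: straight aluminium bar, 14 (x) x 150 (y) x 12 mm (z), screwed flat to the bench (fixed), a screw head near each end; origin at the centre of its underside, y along the bar, +x towards its far edge, turned away from the robot, over which the hook goes. The other bar is alike but only 80 mm long; the two may swap sides. The tape of a standing case clears a bar by 3 mm.

How it is judged:
By the outcome, as a careful person would: the job done as asked, in the order asked, and still so for the second after the job is handed in, with the robot touching nothing.
It also fails if it takes over 48 s, if anything falls off the work surface, if the arm or the gripper's body presses on something with over 40 N, if the wrist force passes 120 N, or if a joint passes its speed limit or range.

### The arm

A 6-joint arm with a two-finger parallel gripper is mounted at the origin on a cart in front of the work surface, level with it; the furniture and walls round the work are solid. World frame = base frame: x ahead of the robot, y to its left, z up, the work surface at z = 0. Lengths are in m, angles in degrees, forces in N, time in s.
With the tool pointing down it reaches from about 0.325 to 0.9 m from the base axis. Payload 6.1 kg.
Tool frame: the origin (TCP) lies on the centre line of the jaws, within the pads' length; the fingertips stand 19 mm ahead of it and the grasp point (between the pads) is the TCP; y points along the fingers, x is the direction in which the jaws open and shut, and the axes are right-handed (so a half turn about y gives the same grasp; the last joint's range is limited). The gripper opens to 85 mm and grips with 20 to 120 N. Pads are 22 mm wide; open, the fingers measure 114 mm over their backs; the gripper's body (76 mm by 85 mm) begins 54 mm behind the grasp point. The pads swing forward as they close: fully open they stand 13 mm farther back than shut.
Start: joints at [-73.402, 12.628, 87.462, -0, 79.91, -7.225], TCP at [0.252, -0.572, 0.25] pointing down, gripper open.
Joint ranges: [-170.65, 170.65], [-52.31, 119.04], [5.05, 147.46], [-71.25, 251.25], [11.57, 151.72], [-153.62, 153.62]. Speed limits (degrees/s): [147.25, 147.25, 172.46, 180, 180, 180].

### API

Orientations are given as [roll, pitch, yaw] about the fixed x, y, z axes, in that order (R = Rz(yaw) Ry(pitch) Rx(roll)).
In Python, from bench import readout, optics, robot, nets gives the robot as it stands. The module is installed in compiled form; this text tells all that it offers.
- The arm moves only by the tool jog_arm, never from a script. Its argument "moves" is a list of rows, each a list of 7 numbers: the shift along the tool's x, y, z in units of 40 mm (1.0 is 40 mm), then the turn, a rotation vector about the tool's x, y, z in degrees, then the opening, from 0 (shut) to 1 (fully open). In form: [[tx, ty, tz, ax, ay, az, claw], ...]. A call has 1 to 8 rows; each row is the pose to reach, as a shift and turn from the pose commanded when the call began, along the tool's axes at that moment; what a row does not reach only later rows make up. A row lasts 1/8 s, in which the tool goes at most 62.5 mm and 10.7 degrees, less where a joint would pass 70% of its speed; a pose out of reach is approached as far as the arm can. A call with a gripper value outside its range is refused whole. The fingers move at their own pace and stop on an object; "grip_force" is the grip in N (left out, the last holds). Time passes only in rows, so rows that repeat a pose let the fingers close. It gives the time, the measured TCP pose, the force and the opening at its end, in the units of the state.
- readout.sense(): the state, without advancing time (a new reading comes with each control period).
- optics.get_image(name): name is "side" or "top" or "wrist"; returns a dict with "image" (480x640x3 uint8, red, green, blue), "mtx" (3x3 intrinsics, pixels), "T" (4x4, takes a point from camera to world coordinates); the wrist camera has in their place "T_tool_cam" (4x4, takes a point from camera to tool coordinates, whose origin is the TCP and whose axes are the tool frame's). Camera axes: x right, y up, looking along -z (the intrinsics and any distortion apply to the point x, -y, -z); pixel columns grow to the right and rows downward; lengths in m; the calibration is good to about 2 mm. A picture is of the moment at which its call begins: read the wrist's pose just before it. There is no depth.
- robot.close_job(): hands the job in, once; it reports no verdict.
Trained networks look in the newest picture that a camera, given by its name, has taken for a name from the list of things; names that differ only in an ending like _2 or _b are one class to them, and where a whole thing is asked for, a point or a joint stands for the part that bears it (a point fixed in the world has none). Each returns a list of dicts, best first, with "conf" (0 to 1); they miss things now and then, are a little off and sometimes report something else, mostly with a low value. They report only what shows in the picture. A call takes as long as a camera call.
- nets.recognise(camera, query): "xy" ([column, row] in pixels, amid what is visible of it).
- nets.landmark_of(camera, query): "xy" ([column, row] in pixels: a listed point, or the origin of a listed thing).
The state is a dict: "clock": time; "joint_positions": joint angles; "joint_vel": joint speeds; "effort": joint torques, N m; "tcp_pos": TCP position; "orientation": TCP orientation; "contact_force": force on the tool from outside, world axes, zero at the start; "wrist_torque": the same for the moment, N m; "opening": finger opening in m.
Only numpy, scipy, OpenCV 4.12 (cv2) and the standard library are available. Lean on these libraries where they do the work, as an engineer would, in place of code of your own. Each camera call takes 0.05 s, during which the arm holds its last target.

## Working session

There is one attempt and no reset: what is moved stays moved. The work goes in short steps, Python scripts to look and compute and a tool call to move; the robot and the scene stay as the last step left them, time stands still between calls to the robot, and variables do not carry over. Pictures are saved under pics/ and viewed, and the job is handed in when it is done.

Besides the shell and the picture viewer there is one more tool, called after "Request:" as name(argument=value, ...) on one line, values as JSON. jog_arm: Moves the arm, as the interface text tells. Its arguments: {"type":"object","properties":{"moves":{"type":"array"},"grip_force":{"type":"number"}},"required":["moves"]}

```bash
mkdir -p pics; cat > h.py <<'E'
from bench import readout, optics, robot, nets
import numpy as np, cv2
from scipy.spatial.transform import Rotation as R
def snap(n,f):
    d=optics.get_image(n); cv2.imwrite(f'pics/{f}.png',d['image'][:,:,::-1]); return d
def camT(d,s=None):
    if 'T' in d: return np.array(d['T'])
    T=np.eye(4);T[:3,:3]=R.from_euler('xyz',s['orientation'],degrees=True).as_matrix();T[:3,3]=s['tcp_pos']
    return T@np.array(d['T_tool_cam'])
def ray(d,xy,z,s=None):
    T=camT(d,s); p=np.linalg.inv(np.array(d['mtx']))@np.array([xy[0],xy[1],1.]); v=T[:3,:3]@np.array([p[0],-p[1],-p[2]]); o=T[:3,3]
    return o+v*(z-o[2])/v[2]
def proj(d,P,s=None):
    T=np.linalg.inv(camT(d,s)); q=T[:3,:3]@np.array(P)+T[:3,3]; q=np.array(d['mtx'])@np.array([q[0],-q[1],-q[2]]); return q[:2]/q[2]
E
python3 - <<'E'
from h import *
s=readout.sense();print(s)
zs=dict(tape_case=0,tape_hook=.008,tape_lock_top=.07,long_bar=0)
for c in ['top','side']:
    d=snap(c,c+'0'); print(c,d['mtx'],np.round(d['T'],3), [k for k in d])
    for q in zs:
        for r in nets.landmark_of(c,q)[:3]: print(q,np.round(r['xy'],1),round(r['conf'],2),np.round(ray(d,r['xy'],zs[q]),4))
E
```

```text
{'clock': 0.0, 'joint_positions': array([-7.34017658e+01,  1.26759526e+01,  8.75254700e+01,  4.97571969e-04,
        7.99114917e+01, -7.22486898e+00]), 'joint_vel': array([ 0.05516451, -0.01106734,  0.06106982,  0.02487143,  0.01052019,
       -0.01906558]), 'effort': array([-5.01689919e-05, -4.96890342e+01, -3.89395308e+01, -1.36137332e-04,
        1.11757006e-02,  1.89377585e-05]), 'tcp_pos': array([ 0.25228181, -0.57119497,  0.24919426]), 'orientation': array([-89.98531363,   0.11195619, -66.17697016]), 'contact_force': array([-0.28567259, -0.66889614,  0.45420543]), 'wrist_torque': array([ 0.00793542, -0.00531798,  0.02633266]), 'opening': 0.08572940693147776}
top [[498.7486426    0.         316.69228918]
 [  0.         498.7486426  229.34016981]
 [  0.           0.           1.        ]] [[-0.021  0.984 -0.177  0.373]
 [-1.    -0.017  0.022 -0.062]
 [ 0.018  0.178  0.984  0.891]
 [ 0.     0.     0.     1.   ]] ['image', 'mtx', 'T']
tape_case [270.9 255.3] 0.75 [0.4876 0.0014 0.    ]
tape_hook [282.4 207.1] 0.74 [ 0.5741 -0.0203  0.008 ]
tape_hook [268.1 243.2] 0.32 [0.5085 0.0058 0.008 ]
tape_lock_top [268.6 245.6] 0.5 [4.949e-01 2.000e-04 7.000e-02]
tape_lock_top [273.9 255.7] 0.5 [ 0.4779 -0.0085  0.07  ]
long_bar [394.  200.4] 0.97 [ 0.5852 -0.2252  0.    ]
side [[579.3458622    0.         321.49751437]
 [  0.         579.3458622  236.91846868]
 [  0.           0.           1.        ]] [[-0.925  0.187 -0.331  0.249]
 [-0.379 -0.402  0.833  0.627]
 [ 0.023  0.896  0.443  0.465]
 [ 0.     0.     0.     1.   ]] ['image', 'mtx', 'T']
tape_case [326.1 319.2] 0.72 [ 0.4914 -0.0082  0.    ]
tape_hook [280.6 294.7] 0.61 [ 0.5722 -0.0285  0.008 ]
tape_lock_top [321.7 276.9] 0.43 [ 0.4977 -0.0029  0.07  ]
long_bar [323.2 244. ] 0.94 [ 0.5829 -0.2221  0.    ]
```

View pics/top0.png

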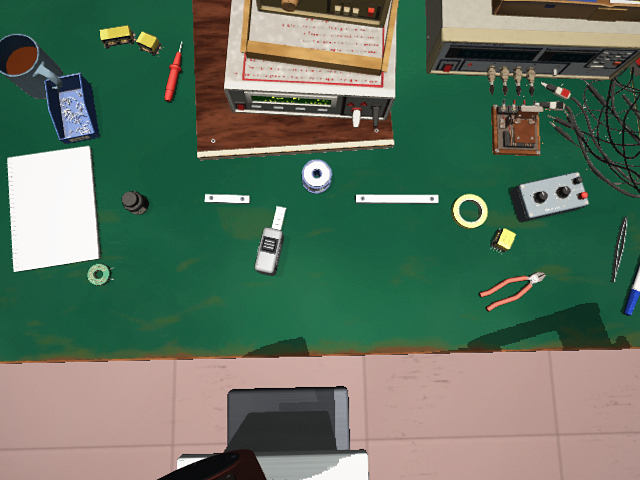

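View pics/side0.png

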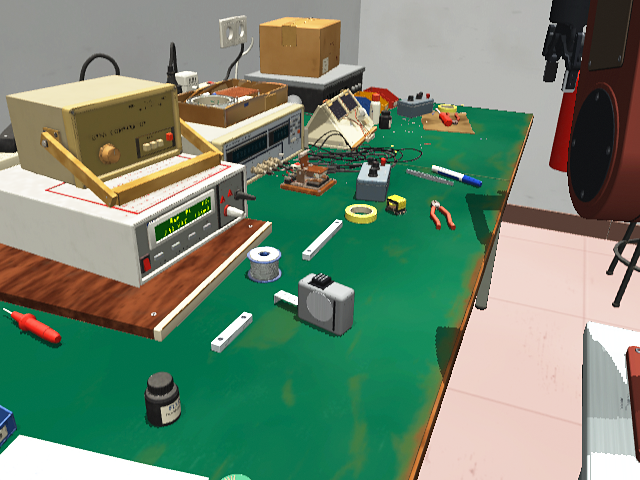

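```bash
python3 - <<'E'
from h import *
d=optics.get_image('top'); im=d['image']
def blob(box,z,thr=150):
    x0,y0,x1,y1=box; sub=im[y0:y1,x0:x1].astype(int)
    m=((sub.min(2)>thr)).astype(np.uint8)
    ys,xs=np.nonzero(m); P=np.array([ray(d,(x+x0,y+y0),z)[:2] for x,y in zip(xs,ys)])
    c,(w,h),a=cv2.minAreaRect(P.astype(np.float32)*1000); 
    u,s,vt=np.linalg.svd(P-P.mean(0),full_matrices=False)
    print(box,len(P),P.mean(0).round(4),'rect',np.round(c,1),round(w,1),round(h,1),round(a,1),'dir',np.degrees(np.arctan2(vt[0,1],vt[0,0])).round(2))
blob((345,190,450,208),.012); blob((195,190,260,208),.012)
cv2.imwrite('pics/crop.png',cv2.resize(im[190:290,230:330][:,:,::-1],(600,600),interpolation=cv2.INTER_CUBIC))
s=readout.sense(); w=snap('wrist','w0'); print(np.round(w['T_tool_cam'],3),w['mtx'])
E
```

```text
(345, 190, 450, 208) 628 [ 0.5859 -0.2291] rect [ 585.8 -228.6] 149.4 13.1 89.1 dir -91.23
(195, 190, 260, 208) 311 [0.5912 0.08  ] rect [591.2  80.2] 78.3 13.8 87.2 dir -93.06
[[ 1.     0.    -0.001  0.   ]
 [-0.001  0.258 -0.966 -0.123]
 [-0.     0.966  0.258  0.065]
 [ 0.     0.     0.     1.   ]] [[333.08825912   0.         316.92520182]
 [  0.         333.08825912 245.62530009]
 [  0.           0.           1.        ]]
```

View pics/crop.png

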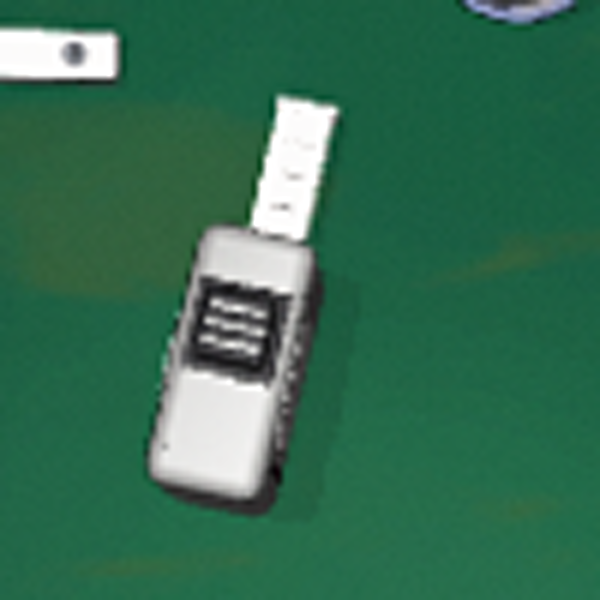

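Request:
jog_arm(moves=[[-10.6,0.6,11,0,37,0,1],[-10.6,0.6,11,0,37,0,1],[-10.6,0.6,11,0,37,0,1],[-10.6,0.6,11,0,37,0,1],[-10.6,0.6,11,0,37,0,1],[-10.6,0.6,11,0,37,0,1],[-10.6,0.6,11,0,37,0,1],[-10.6,0.6,11,0,37,0,1]])

```text
clock: 1.6
tcp_pos: [0.4418, -0.1082, 0.2312]
orientation: [-89.9, -0.0, -103.2]
contact_force: [0.6, -0.6, -0.1]
opening: 0.0851
```

```bash
cat >> h.py <<'E'
def st():
    s=readout.sense(); print('t',round(s['clock'],2),'tcp',np.round(s['tcp_pos'],4),'rpy',np.round(s['orientation'],2),'F',np.round(s['contact_force'],1),'op',round(s['opening'],4),'q',np.round(s['joint_positions'],0)); return s
def rel(s,p,yaw=None):
    M=R.from_euler('xyz',s['orientation'],degrees=True).as_matrix()
    print('shift units',np.round(M.T@(np.array(p)-s['tcp_pos'])/.04,3), 'ay', None if yaw is None else round((s['orientation'][2]-yaw+180)%360-180,2))
E
python3 - <<'E'
from h import *
s=st(); rel(s,[.485,-.003,.2],-103)
E
```

```text
t 1.6 tcp [ 0.4418 -0.1082  0.2312] rpy [-8.9910e+01 -1.0000e-02 -1.0319e+02] F [ 0.6 -0.6 -0.1] op 0.0851 q [-24. -11. 113.   0.  77.  79.]
shift units [-2.808  0.779  0.45 ] ay -0.19
```

Request:
jog_arm(moves=[[-2.8,0.6,0.4,0,0,0,1],[-2.8,0.6,0.4,0,0,0,1],[-2.8,0.6,0.4,0,0,0,1],[-2.8,0.6,0.4,0,0,0,1]])

```text
clock: 2.1
tcp_pos: [0.4823, -0.0048, 0.2068]
orientation: [-90.0, -0.0, -103.1]
contact_force: [-0.6, -0.4, 0.4]
opening: 0.0851
```

```bash
python3 - <<'E'
from h import *
s=st(); d=snap('wrist','w1')
for q,z in dict(tape_case=0,tape_hook=.008,tape_lock_top=.07).items():
  for r in nets.landmark_of('wrist',q)[:2]: print(q,np.round(r['xy'],1),round(r['conf'],2),np.round(ray(d,r['xy'],z,s),4))
E
```

```text
t 2.1 tcp [ 0.4823 -0.0048  0.2068] rpy [-9.0000e+01 -3.0000e-02 -1.0312e+02] F [-0.6 -0.4  0.4] op 0.0851 q [-10.  -5. 111.  -0.  74.  93.]
tape_case [310.  215.2] 0.79 [ 0.4921 -0.0008  0.    ]
tape_hook [310.7 128.6] 0.6 [ 0.571  -0.0204  0.008 ]
tape_lock_top [306.9 222.5] 0.58 [ 0.4983 -0.0011  0.07  ]
```

View pics/w1.png

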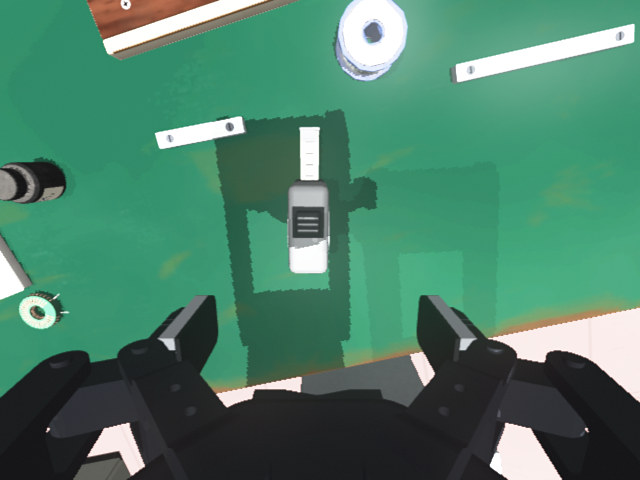

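```bash
python3 - <<'E'
from h import *
s=st(); rel(s,[.491,-.0005,.04],-103.1)
E
```

```text
t 2.3 tcp [ 0.4824 -0.006   0.2072] rpy [-8.995e+01 -1.000e-02 -1.033e+02] F [-0.1  0.1  0.2] op 0.0852 q [-10.  -5. 111.  -0.  74.  93.]
shift units [-0.184  4.179  0.175] ay -0.2
```

Request:
jog_arm(moves=[[-0.17,1.5,0.18,0,0,0,1],[-0.17,2.8,0.18,0,0,0,1],[-0.17,3.6,0.18,0,0,0,1],[-0.17,4.15,0.18,0,0,0,1],[-0.17,4.15,0.18,0,0,0,1],[-0.17,4.15,0.18,0,0,0,0.55]], grip_force=50)

```text
clock: 3.05
tcp_pos: [0.4917, -0.0004, 0.0418]
orientation: [-89.9, 0.0, -103.2]
contact_force: [0.9, 0.0, 0.2]
opening: 0.07
```

```bash
python3 - <<'E'
from h import *
s=st(); d=snap('wrist','w2')
E
```

```text
t 3.05 tcp [ 4.917e-01 -4.000e-04  4.180e-02] rpy [ -89.91    0.   -103.24] F [0.9 0.  0.2] op 0.07 q [ -9.  10. 116.  -0.  54.  94.]
```

View pics/w2.png

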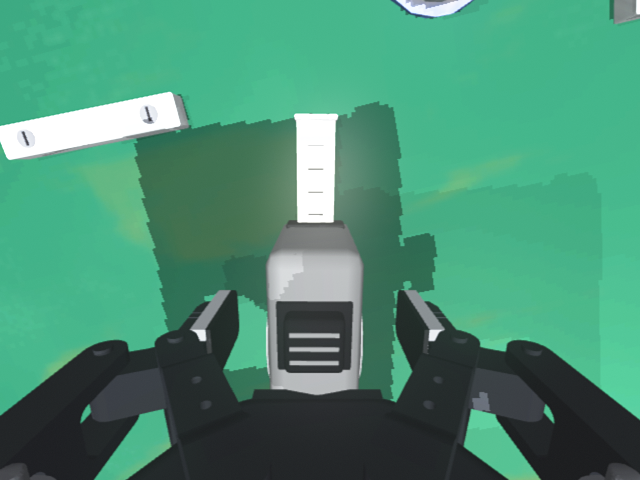

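Request:
jog_arm(moves=[[0,0,0,0,0,0,0.3],[0,0,0,0,0,0,0.2],[0,0,0,0,0,0,0.2],[0,0,0,0,0,0,0.2],[0,0,0,0,0,0,0.2],[0,0,0,0,0,0,0.2]], grip_force=50)

```text
clock: 3.85
tcp_pos: [0.4918, 0.0002, 0.042]
orientation: [-89.9, 0.0, -103.2]
contact_force: [-0.8, 0.4, 8.2]
opening: 0.0335
```

```bash
python3 - <<'E'
from h import *
s=st(); rel(s,[.491,-.0005,.11],-103.1);  rel(s,[.47,-.226,.11],-91)
d=snap('wrist','w3')
for r in nets.landmark_of('wrist','tape_hook')[:1]: print(r,np.round(ray(d,r['xy'],.008,s),4))
E
```

```text
t 3.85 tcp [4.918e-01 2.000e-04 4.200e-02] rpy [ -89.89    0.   -103.17] F [-0.8  0.4  8.2] op 0.0335 q [ -9.  10. 116.  -0.  54.  94.]
shift units [ 0.023 -1.701 -0.013] ay -0.07
shift units [ 5.632 -1.7    0.76 ] ay -12.17
{'xy': [319.1, 120.8], 'conf': 0.65} [ 0.5699 -0.0196  0.008 ]
```

Request:
jog_arm(moves=[[0,-0.9,0,0,0,0,0.2],[0,-1.8,0,0,0,0,0.2],[0.5,-1.8,0,0,0,0,0.2],[1.5,-1.8,0.1,0,-2,0,0.2],[2.6,-1.8,0.3,0,-5,0,0.2],[3.7,-1.8,0.5,0,-8,0,0.2],[4.8,-1.8,0.7,0,-11,0,0.2],[5.6,-1.8,0.75,0,-12,0,0.2]])

```text
clock: 4.95
tcp_pos: [0.4681, -0.226, 0.1118]
orientation: [-90.1, 0.0, -91.2]
contact_force: [-0.0, 0.2, -4.9]
opening: 0.0337
```

```bash
python3 - <<'E'
from h import *
s=st(); d=snap('wrist','w4')
for q,z in dict(tape_hook=.076,long_bar=0).items():
  for r in nets.landmark_of('wrist',q)[:2]: print(q,np.round(r['xy'],1),round(r['conf'],2),np.round(ray(d,r['xy'],z,s),4))
E
```

```text
t 4.95 tcp [ 0.4681 -0.226   0.1118] rpy [-9.008e+01  3.000e-02 -9.116e+01] F [-0.   0.2 -4.9] op 0.0337 q [-34.   7. 110.  -0.  63.  57.]
tape_hook [317.7 122.7] 0.92 [ 0.5477 -0.2285  0.076 ]
long_bar [320.1  71.8] 0.87 [ 0.5853 -0.231   0.    ]
```

View pics/w4.png

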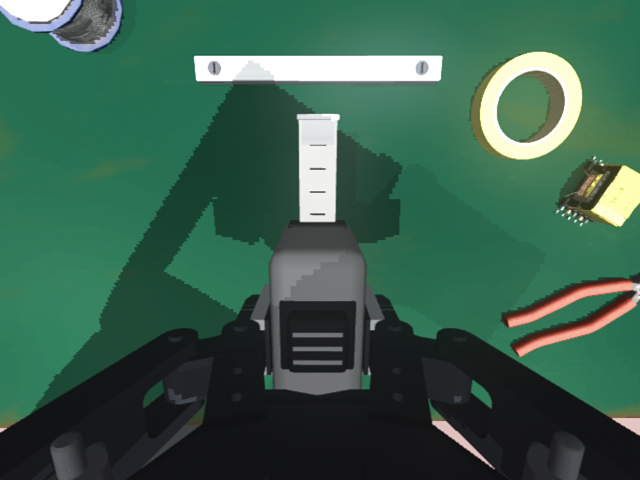

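```bash
python3 - <<'E'
from h import *
s=st(); d=optics.get_image('wrist'); im=d['image'].astype(int)
pts=[];low=[]
for x in range(225,410,5):
    if 320<x<0: continue
    col=im[45:95,x].min(1); i=np.nonzero(col>150)[0]; pts.append(ray(d,(x,45+i[0]-.5),.012,s)); 
P=np.array(pts); a=np.polyfit(P[:,1],P[:,0],1); print('far edge x at y=-.23',np.polyval(a,-.23),'yaw',-np.degrees(np.arctan(a[0])),'res',np.std(P[:,0]-np.polyval(a,P[:,1])))
row=im[62].min(1); i=np.nonzero(row>150)[0]; i=i[(i>150)&(i<470)]; print(i[0],i[-1],ray(d,(i[0]-.5,62),.012,s),ray(d,(i[-1]+.5,62),.012,s))
print(im[45:95,320].min(1))
# tape axis
for y in (135,200):
    r=im[y].min(1)[280:360]; j=np.nonzero(r>150)[0]; print(y,280+j[0],280+j[-1])
s=st()
E
```

```text
t 5.1 tcp [ 0.468  -0.2255  0.1118] rpy [-9.009e+01  5.000e-02 -9.133e+01] F [-0.5 -0.2 -6.1] op 0.0332 q [-34.   7. 110.  -0.  63.  57.]
far edge x at y=-.23 0.5917953801267536 yaw -0.9970215092122091 res 0.00015365813867541944
195 442 [ 0.58963962 -0.1550465   0.012     ] [ 0.5861435  -0.30444751  0.012     ]
[ 57  57  57  58  58  59  60  58  56  78 219 255 255 254 254 254 254 254
 254 254 254 254 254 254 254 254 254 254 254 254 254 254 254 255 255 186
 109 102 100  73  68  67  68  68  68  67  68  67  67  68]
135 299 336
200 299 335
t 5.15 tcp [ 0.4681 -0.2244  0.1117] rpy [-9.011e+01  9.000e-02 -9.127e+01] F [-0.2  0.3 -5. ] op 0.0337 q [-34.   7. 110.   0.  63.  57.]
```

```bash
python3 - <<'E'
from h import *
s=st(); rel(s,[.526,-.2285,.1118],-91); rel(s,[.526,-.2285,.043],-91)
E
```

```text
t 5.15 tcp [ 0.4681 -0.2244  0.1117] rpy [-9.011e+01  9.000e-02 -9.127e+01] F [-0.2  0.3 -5. ] op 0.0337 q [-34.   7. 110.   0.  63.  57.]
shift units [ 0.07  -0.005  1.451] ay -0.27
shift units [0.073 1.715 1.454] ay -0.27
```

Request:
jog_arm(moves=[[0.07,0,0.7,0,-0.2,0,0.2],[0.07,0,1.45,0,-0.2,0,0.2],[0.07,0.3,1.45,0,-0.2,0,0.2],[0.07,0.7,1.45,0,-0.2,0,0.2],[0.07,0.7,1.45,0,-0.2,0,0.2]])

```text
clock: 5.78
tcp_pos: [0.5243, -0.2268, 0.0816]
orientation: [-90.3, 0.2, -91.0]
contact_force: [0.1, 0.0, -5.3]
opening: 0.0333
```

```bash
python3 - <<'E'
from h import *
s=st(); d=snap('wrist','w5'); dd=snap('side','s5')
for r in nets.landmark_of('wrist','tape_hook')[:2]: print(r,np.round(ray(d,r['xy'],s['tcp_pos'][2]-.042+.008,s),4))
cv2.imwrite('pics/s5c.png',cv2.resize(dd['image'][200:330,200:373][:,:,::-1],(800,600),interpolation=cv2.INTER_CUBIC))
E
```

```text
t 5.78 tcp [ 0.5243 -0.2268  0.0816] rpy [-90.32   0.19 -90.96] F [ 0.1  0.  -5.3] op 0.0333 q [-31.  16. 103.  -0.  62.  60.]
{'xy': [319.4, 124.9], 'conf': 0.95} [ 0.6026 -0.2296  0.0476]
```

View pics/w5.png

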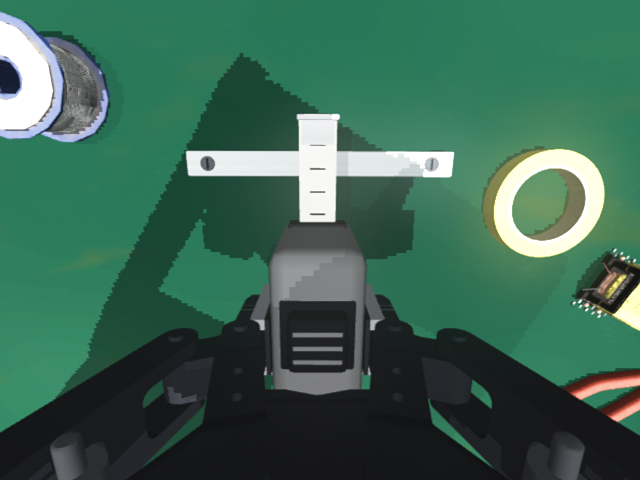

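View pics/s5c.png

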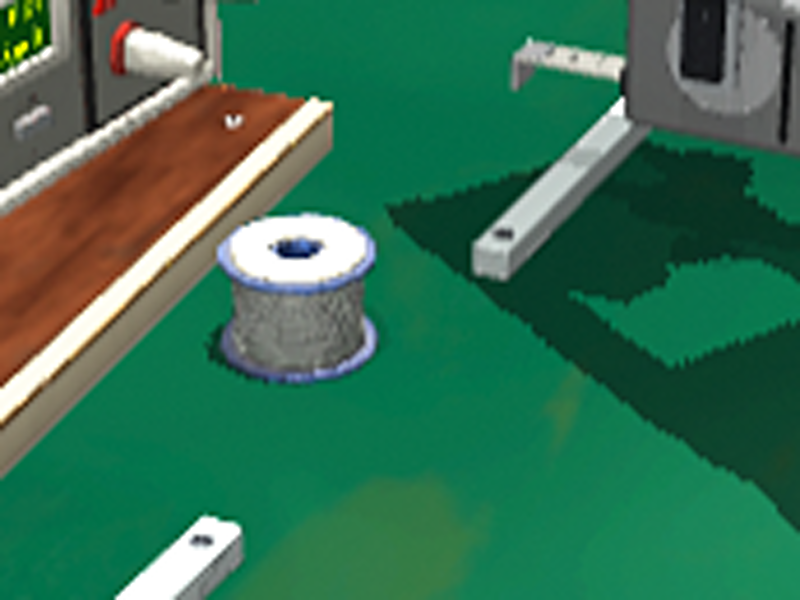

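Request:
jog_arm(moves=[[0,0.4,0.05,0,0,0,0.2],[0,0.7,0.05,0,0,0,0.2],[0,0.9,0.05,0,0,0,0.2],[0,0.94,0.05,0,0,0,0.2],[0,0.94,0.05,0,0,0,0.2]])

```text
clock: 6.55
tcp_pos: [0.529, -0.2287, 0.0471]
orientation: [-90.0, 0.0, -91.0]
contact_force: [0.1, 0.5, -5.0]
opening: 0.0337
```

```bash
python3 - <<'E'
from h import *
s=st(); d=snap('wrist','w6'); dd=snap('side','s6')
for r in nets.landmark_of('wrist','tape_hook')[:2]: print(r,np.round(ray(d,r['xy'],s['tcp_pos'][2]-.042+.008,s),4))
cv2.imwrite('pics/s6c.png',cv2.resize(dd['image'][200:330,200:373][:,:,::-1],(800,600),interpolation=cv2.INTER_CUBIC))
rel(s,[.404,-.2264,.0425],-91)
E
```

```text
t 6.55 tcp [ 0.529  -0.2287  0.0471] rpy [-90.     0.   -90.98] F [ 0.1  0.5 -5. ] op 0.0337 q [-31.  19. 103.  -0.  58.  60.]
{'xy': [320.0, 121.6], 'conf': 0.58} [ 0.609  -0.232   0.0131]
shift units [-0.004  0.114 -3.126] ay 0.02
```

View pics/w6.png

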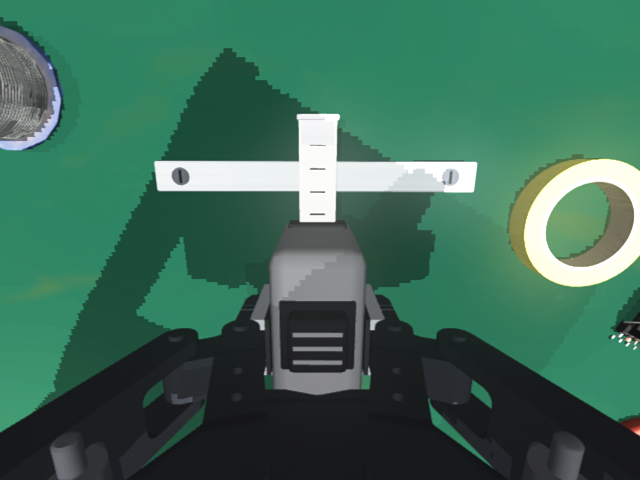

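View pics/s6c.png

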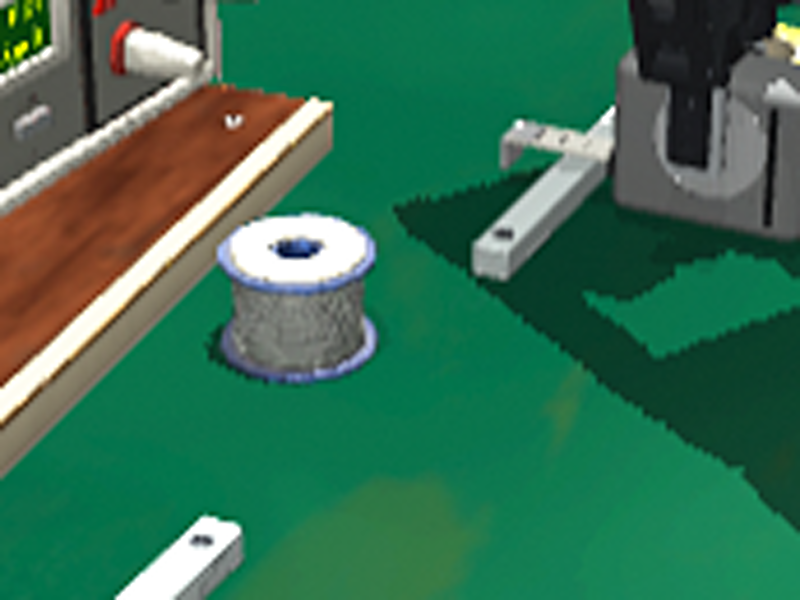

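Request:
jog_arm(moves=[[0,0.09,0,0,0,0,0.2],[0,0.11,0,0,0,0,0.2],[0,0.11,-0.2,0,0,0,0.2],[0,0.11,-0.4,0,0,0,0.2],[0,0.11,-0.7,0,0,0,0.2],[0,0.11,-1.0,0,0,0,0.2],[0,0.11,-1.3,0,0,0,0.2],[0,0.11,-1.3,0,0,0,0.2]])

```text
clock: 7.7
tcp_pos: [0.4759, -0.2277, 0.0427]
orientation: [-90.0, 0.0, -91.0]
contact_force: [0.6, -0.1, -5.4]
opening: 0.0336
```

```bash
python3 - <<'E'
from h import *
s=st(); d=snap('wrist','w7')
for r in nets.landmark_of('wrist','tape_hook')[:2]: print(r,np.round(ray(d,r['xy'],.008,s),4))
rel(s,[.404,-.2264,.0425],-91)
E
```

```text
t 7.7 tcp [ 0.4759 -0.2277  0.0427] rpy [-9.003e+01  2.000e-02 -9.102e+01] F [ 0.6 -0.1 -5.4] op 0.0336 q [-34.  14. 110.  -0.  56.  57.]
{'xy': [316.7, 30.1], 'conf': 0.7} [ 0.5919 -0.2302  0.008 ]
shift units [-0.     0.006 -1.798] ay -0.02
```

View pics/w7.png

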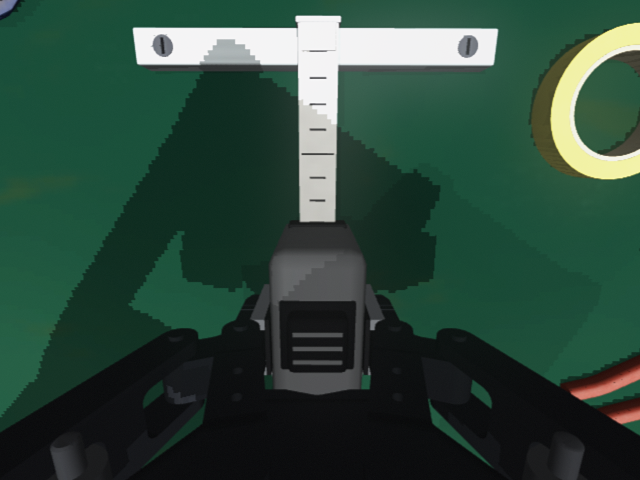

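```bash
python3 - <<'E'
from h import *
s=st(); d=optics.get_image('wrist')
for y in (20,26,50,77,104,129,153,177,200,222): print(y,np.round(ray(d,(317,y),.0175,s)[:2],4))
print(proj(d,[.592,-.2297,.012],s))
cv2.imwrite('pics/w8c.png',cv2.resize(d['image'][0:240,250:390][:,:,::-1],(350,600),interpolation=cv2.INTER_CUBIC))
E
```

```text
t 7.8 tcp [ 0.477 -0.228  0.043] rpy [-8.997e+01 -2.000e-02 -9.100e+01] F [ 1.4 -0.1 -5.6] op 0.0335 q [-34.  14. 110.   0.  56.  57.]
20 [ 0.5936 -0.2306]
26 [ 0.5915 -0.2306]
50 [ 0.5831 -0.2305]
77 [ 0.5733 -0.2303]
104 [ 0.5631 -0.2301]
129 [ 0.5533 -0.2299]
153 [ 0.5435 -0.2298]
177 [ 0.5334 -0.2296]
200 [ 0.5234 -0.2294]
222 [ 0.5135 -0.2292]
[314.75274701  29.78357138]
```

View pics/w8c.png

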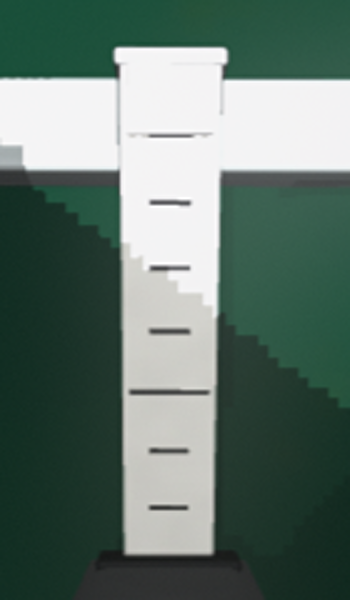

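Request:
jog_arm(moves=[[0,0,-0.3,0,0,0,0.2],[0,0,-0.6,0,0,0,0.2],[0,0,-0.9,0,0,0,0.2],[0,0,-1.2,0,0,0,0.2],[0,0,-1.5,0,0,0,0.2],[0,0,-1.76,0,0,0,0.2],[0,0,-1.76,0,0,0,0.2],[0,0.01,-1.76,0,0,0,0.2]])

```text
clock: 8.85
tcp_pos: [0.4066, -0.2265, 0.0423]
orientation: [-90.0, 0.0, -91.0]
contact_force: [2.1, 0.1, -4.8]
opening: 0.0334
```

```bash
python3 - <<'E'
from h import *
s=st(); d=snap('wrist','w9');dd=snap('side','s9')
cv2.imwrite('pics/s9c.png',cv2.resize(dd['image'][200:350,230:430][:,:,::-1],(800,600),interpolation=cv2.INTER_CUBIC))
print(np.round(ray(d,(317,222),.0175,s)[:2],4))
E
```

```text
t 8.85 tcp [ 0.4066 -0.2265  0.0423] rpy [-9.000e+01  1.000e-02 -9.098e+01] F [ 2.1  0.1 -4.8] op 0.0334 q [-39.   6. 119.   0.  54.  52.]
[ 0.4431 -0.2278]
```

View pics/w9.png

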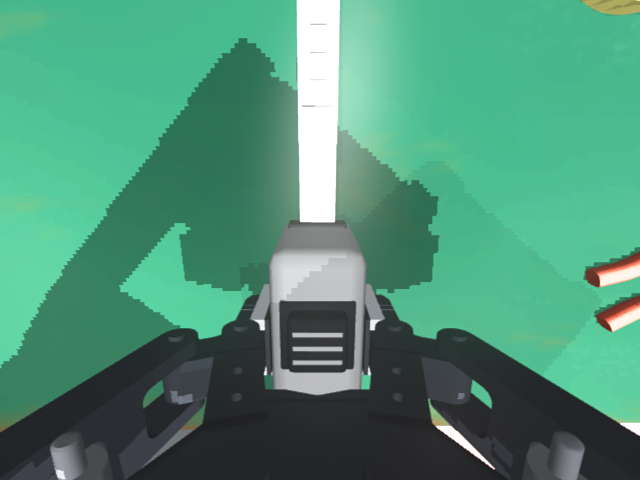

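View pics/s9c.png

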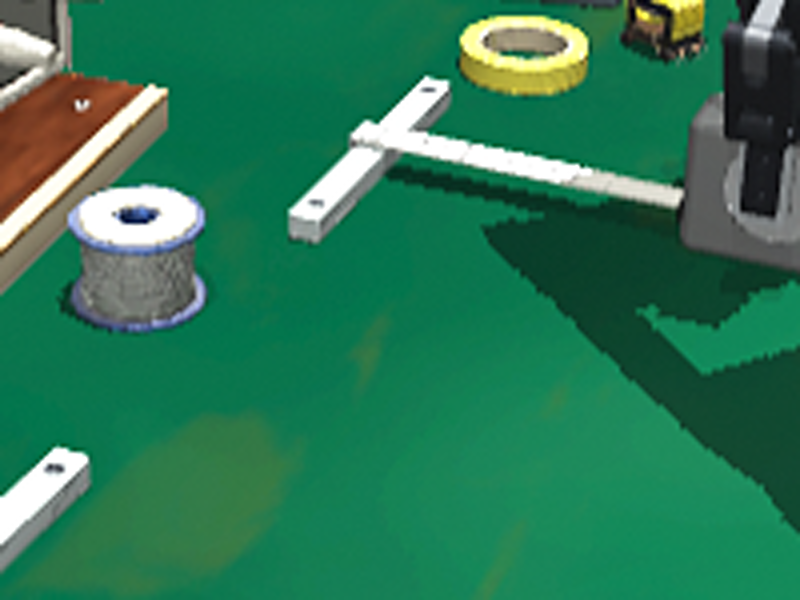

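Request:
jog_arm(moves=[[0,0.02,0,0,0,0,0.2],[0,0.03,0,0,0,0,0.2],[0,0.03,0,0,0,0,0.2]])

```text
clock: 9.32
tcp_pos: [0.4069, -0.2266, 0.042]
orientation: [-90.0, 0.0, -91.0]
contact_force: [-2.2, 4.1, 6.2]
opening: 0.0335
```

Request:
jog_arm(moves=[[0,0,0,0,0,0,0.45],[0,0,0,0,0,0,0.55],[0,0,0,0,0,0,0.7],[0,0,0,0,0,0,0.8],[0,-0.7,0,0,0,0,0.8],[0,-1.5,0,0,0,0,0.8],[0,-2.3,0,0,0,0,0.6],[0,-2.3,0,0,0,0,0.3]])

```text
clock: 10.32
tcp_pos: [0.4083, -0.228, 0.1359]
orientation: [-89.7, -0.2, -91.0]
contact_force: [0.3, 0.2, 0.1]
opening: 0.0343
```

```bash
python3 - <<'E'
from h import *
s=st(); d=snap('wrist','w10')
for q,z in dict(tape_case=0,tape_hook=.008,tape_lock_top=.07).items():
  for r in nets.landmark_of('wrist',q)[:2]: print(q,np.round(r['xy'],1),round(r['conf'],2),np.round(ray(d,r['xy'],z,s),4))
E
```

```text
t 10.32 tcp [ 0.4083 -0.228   0.1359] rpy [-89.73  -0.21 -90.97] F [0.3 0.2 0.1] op 0.0343 q [-39.  -3. 117.  -0.  66.  52.]
tape_case [317.6 246.4] 0.7 [ 0.4042 -0.2296  0.    ]
tape_lock_top [314.6 262.7] 0.59 [ 0.4127 -0.2275  0.07  ]
```

View pics/w10.png

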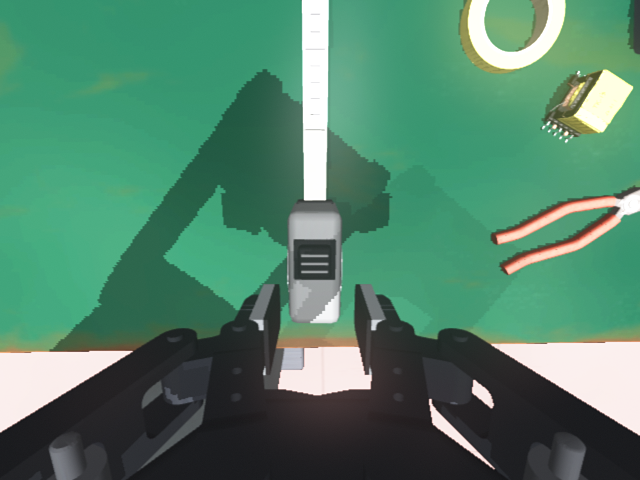

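```bash
python3 - <<'E'
from h import *
s=st(); rel(s,[.4125,-.2272,.1],-91)
E
```

```text
t 10.53 tcp [ 0.4058 -0.2259  0.1317] rpy [-9.011e+01  8.000e-02 -9.098e+01] F [-0.7  0.6 -0.1] op 0.0256 q [-39.  -2. 117.  -0.  66.  52.]
shift units [0.03  0.793 0.17 ] ay 0.02
```

Request:
jog_arm(moves=[[0.03,0,0.15,0,0,0,0.1],[0.03,0,0.15,0,0,0,0],[0.03,0,0.15,0,0,0,0],[0.03,0,0.15,0,0,0,0],[0.03,0.3,0.15,0,0,0,0],[0.03,0.7,0.15,0,0,0,0],[0.03,0.7,0.15,0,0,0,0],[0.03,0.7,0.15,0,0,0,0]], grip_force=30)

```text
clock: 11.52
tcp_pos: [0.4124, -0.2278, 0.1048]
orientation: [-90.0, 0.0, -91.0]
contact_force: [-0.4, -0.5, 0.3]
opening: 0.0002
```

```bash
python3 - <<'E'
from h import *
s=st(); d=snap('wrist','w11')
for q,z in dict(tape_case=0,tape_hook=.008,tape_lock_top=.07).items():
  for r in nets.landmark_of('wrist',q)[:2]: print(q,np.round(r['xy'],1),round(r['conf'],2),np.round(ray(d,r['xy'],z,s),4))
t=snap('top','t11')
for r in nets.landmark_of('top','tape_lock_top')[:2]: print(r,ray(t,r['xy'],.07))
s=st(); 
E
```

```text
t 11.53 tcp [ 0.4124 -0.2278  0.1048] rpy [-9.003e+01  3.000e-02 -9.098e+01] F [-0.4 -0.5  0.3] op 0.0002 q [-39.   1. 117.   0.  62.  52.]
tape_case [317.1 260.6] 0.81 [ 0.4055 -0.2283  0.    ]
tape_lock_top [312.7 290.5] 0.69 [ 0.4117 -0.2262  0.07  ]
t 11.82 tcp [ 0.4128 -0.2281  0.1055] rpy [-8.996e+01 -3.000e-02 -9.098e+01] F [ 0.3 -0.2  0.9] op 0.0003 q [-39.   1. 117.  -0.  62.  52.]
```

View pics/w11.png

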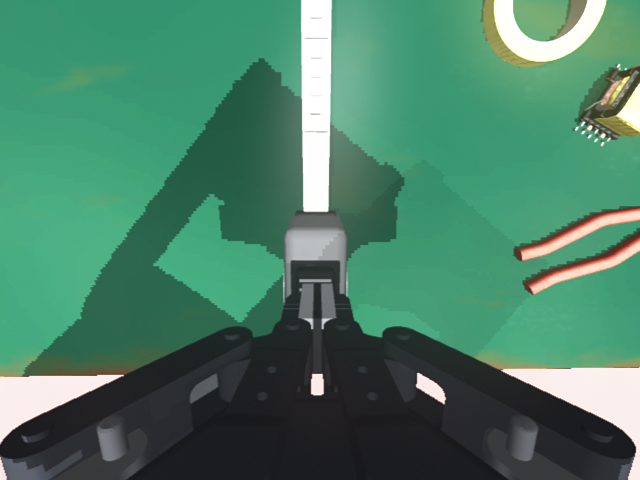

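Request:
jog_arm(moves=[[0,0.2,0,0,0,0,0],[0,0.34,0,0,0,0,0],[0,0.38,0,0,0,0,0],[0,0.42,0,0,0,0,0],[0,0.44,0,0,0,0,0],[0,0.44,0,0,0,0,0]])

```text
clock: 12.58
tcp_pos: [0.4127, -0.228, 0.0876]
orientation: [-90.0, -0.0, -91.0]
contact_force: [-0.6, -0.8, 0.7]
opening: 0.0001
```

Request:
jog_arm(moves=[[0,0.02,0,0,0,0,0],[0,0.04,0,0,0,0,0],[0,0.05,0,0,0,0,0],[0,0.05,0,0,0,0,0]])

```text
clock: 13.08
tcp_pos: [0.4128, -0.228, 0.0858]
orientation: [-90.0, -0.0, -91.0]
contact_force: [-0.6, 0.6, 3.4]
opening: 0.0004
```

Contact with the key (about 2.5–3 N, its travel force). Pressing on.

Request:
jog_arm(moves=[[0,0.02,0,0,0,0,0],[0,0.04,0,0,0,0,0],[0,0.05,0,0,0,0,0],[0,0.05,0,0,0,0,0]])

```text
clock: 13.58
tcp_pos: [0.4129, -0.2282, 0.0849]
orientation: [-90.0, -0.0, -91.0]
contact_force: [-4.4, 3.0, 13.7]
opening: 0.0001
```

Request:
jog_arm(moves=[[0,0,0,0,0,0,0],[0,-0.3,0,0,0,0,0],[0,-1.2,0,0,0,0,0],[0,-2.4,0,0,0,0,0],[0,-3.0,0,0,0,0,0],[0,-3.0,0,0,0,0,0],[0,-3.0,0,0,0,0,0]])

```text
clock: 14.45
tcp_pos: [0.4119, -0.2274, 0.2022]
orientation: [-90.1, 0.1, -91.0]
contact_force: [1.0, -0.1, 0.1]
opening: 0.0001
```

```bash
python3 - <<'E'
from h import *
s=st(); d=snap('wrist','w12'); t=snap('top','t12'); dd=snap('side','s12')
for c,x in (('wrist',d),('top',t),('side',dd)):
  for q,z in dict(tape_case=0,tape_hook=.008,tape_lock_top=.066).items():
    for r in nets.landmark_of(c,q)[:1]: print(c,q,np.round(r['xy'],1),round(r['conf'],2),np.round(ray(x,r['xy'],z,s),4))
cv2.imwrite('pics/s12c.png',cv2.resize(dd['image'][200:350,250:450][:,:,::-1],(800,600),interpolation=cv2.INTER_CUBIC))
E
```

```text
t 14.45 tcp [ 0.4119 -0.2274  0.2022] rpy [-9.008e+01  6.000e-02 -9.098e+01] F [ 1.  -0.1  0.1] op 0.0001 q [-39.  -7. 113.   0.  74.  52.]
wrist tape_hook [314.5  11.5] 0.79 [ 0.593  -0.2289  0.008 ]
wrist tape_lock_top [315.9 242.1] 0.7 [ 0.4105 -0.227   0.066 ]
top tape_case [400.8 299.9] 0.93 [ 0.4037 -0.2286  0.    ]
top tape_hook [396.3 189.6] 0.7 [ 0.6035 -0.2289  0.008 ]
side tape_case [426.7 262.6] 0.67 [ 0.3995 -0.2315  0.    ]
side tape_hook [321.7 233.8] 0.76 [ 0.5949 -0.2438  0.008 ]
side tape_lock_top [420.6 227.8] 0.54 [ 0.4141 -0.2214  0.066 ]
```

View pics/w12.png

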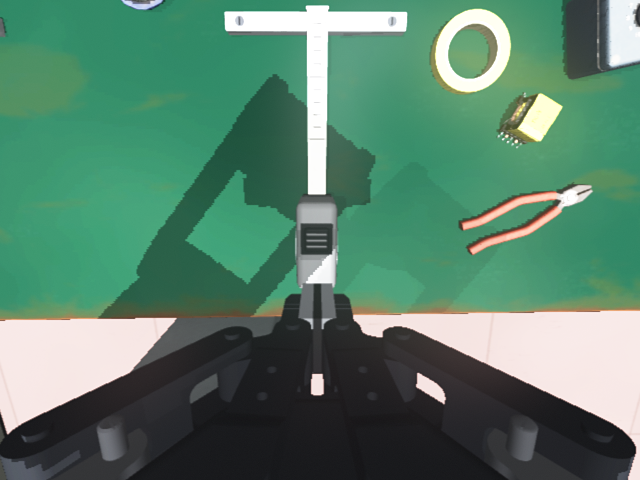

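View pics/s12c.png

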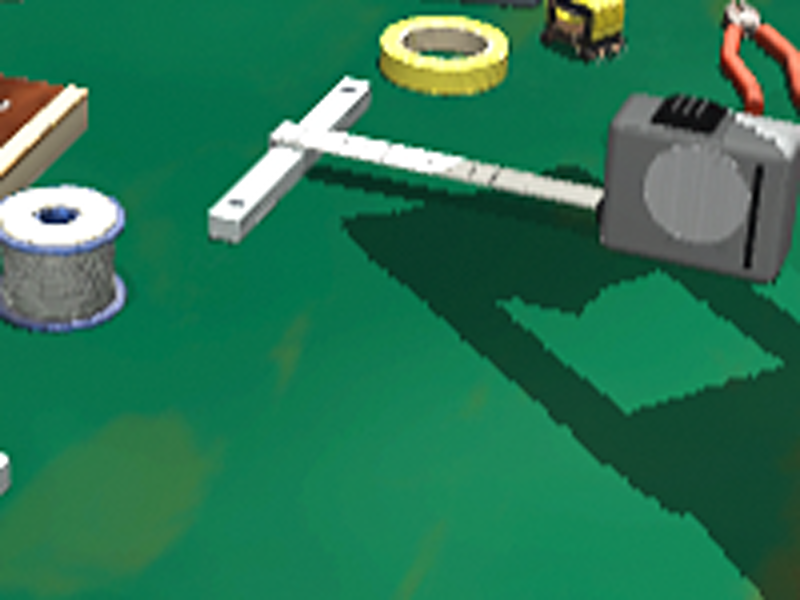

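```bash
python3 - <<'E'
import cv2,numpy as np
a=cv2.imread('pics/s0.png' if 0 else 'pics/side0.png')[265:340,290:365]; b=cv2.imread('pics/s12.png')[215:275,395:455]; c=cv2.imread('pics/w12.png')[0:60,280:360]
r=lambda i:cv2.resize(i,(390,390),interpolation=cv2.INTER_CUBIC)
cv2.imwrite('pics/cmp.png',np.hstack([r(a),r(b)])); cv2.imwrite('pics/hk.png',cv2.resize(c,(800,600),interpolation=cv2.INTER_CUBIC))
E
```

```text
(no output)
```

View pics/cmp.png

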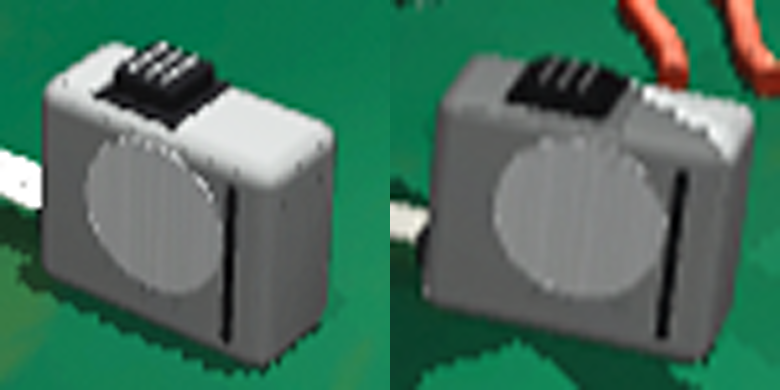

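View pics/hk.png

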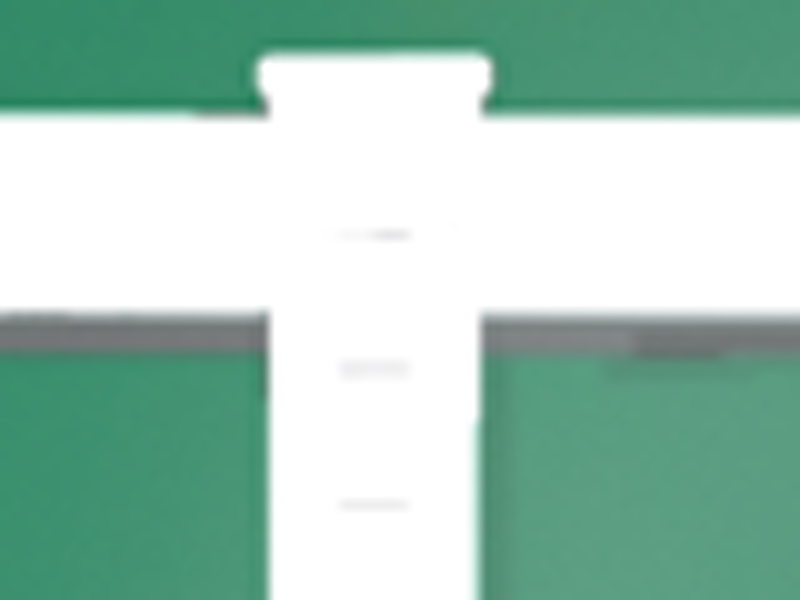

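```bash
python3 - <<'E'
from h import *
s=st(); d=optics.get_image('wrist'); im=d['image'].astype(int)
col=im[100:240,318].min(1); print([(i+100,v) for i,v in enumerate(col)][80:110])
for y in (193,195,197): print(y,ray(d,(318,y),.0175,s)[:2])
robot.close_job(); st()
E
```

```text
t 15.05 tcp [ 0.4126 -0.2279  0.2035] rpy [-90.     0.   -90.98] F [ 0.3 -0.2 -0.3] op 0.0001 q [-39.  -7. 113.  -0.  74.  52.]
[(180, np.int64(253)), (181, np.int64(253)), (182, np.int64(253)), (183, np.int64(253)), (184, np.int64(254)), (185, np.int64(253)), (186, np.int64(253)), (187, np.int64(253)), (188, np.int64(253)), (189, np.int64(253)), (190, np.int64(253)), (191, np.int64(253)), (192, np.int64(253)), (193, np.int64(255)), (194, np.int64(255)), (195, np.int64(149)), (196, np.int64(73)), (197, np.int64(80)), (198, np.int64(91)), (199, np.int64(93)), (200, np.int64(94)), (201, np.int64(95)), (202, np.int64(100)), (203, np.int64(122)), (204, np.int64(145)), (205, np.int64(162)), (206, np.int64(167)), (207, np.int64(173)), (208, np.int64(178)), (209, np.int64(184))]
193 [ 0.44527965 -0.23007887]
195 [ 0.44344838 -0.23004913]
197 [ 0.44161147 -0.23001929]
the job is handed in; nothing more can be done
the job is handed in; nothing more can be done
```

The tape is hooked over the far edge of the long bar near its middle, drawn out to about 15 cm, and locked. The case stands upright on the bench and the job is handed in. It took about 15 s, and the arm was clear of everything at the end.

- **Hook and squareness:** After the gripper let go, the wrist picture showed the hook still over the far edge, within 2 mm of the bar's middle. The gripper held the case within about 0.1° of square to the bar.
- **Drawn length:** The tape reads about 149 mm, from a far edge at x ≈ 0.592 and a case face at x ≈ 0.443. The tape's own marks gave about 150 mm before release.
- **Lock key:** I pressed it to 13.7 N. It stopped about where fully down should be, and the side picture shows it sitting lower than at the start. I could not read the key's position directly.
- **Disagreement:** In the last check, the trained networks' hook position from the top and side cameras was off by up to about 15 mm from the wrist camera. I relied on the close wrist view and the pictures.

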